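# Unlock the squeeze-tab cap of the tall canister

## Robot

A 6-joint arm with a two-finger parallel gripper is mounted at the origin on a cart in front of the work surface, level with it; the furniture and walls round the work are solid. World frame = base frame: x ahead of the robot, y to its left, z up, the work surface at z = 0. Lengths are in mm, angles in degrees, forces in N, time in s.
With the tool pointing down it reaches from about 375 to 825 mm from the base axis. Payload 5.5 kg.
Tool frame: the origin (TCP) lies midway between the tips of the shut fingers; the grasp point (between the pads) lies 19 mm behind it; z points along the fingers, y is the line along which they close (so a half turn about z gives the same grasp; the last joint's range is limited). The gripper opens to 85 mm and grips with 20 to 120 N. Pads are 22 mm wide; open, the fingers measure 114 mm over their backs; the gripper's body (76 mm by 85 mm) begins 54 mm behind the grasp point. The pads swing forward as they close: fully open they stand 13 mm farther back than shut.
Start: joints at [70.474, 17.962, -2.699, 69.339, 0, 90], TCP at [200.541, 565.489, 231.299] pointing down, gripper open.
Joint ranges: [-152.73, 152.73], [-39.44, 99.34], [-58.76, 71.6], [-118.89, 123.64], [-81.53, 83.1], [-180, 180]. Speed limits (degrees/s): [136.94, 136.94, 172.46, 180, 180, 180].

## Interface

Orientations are given as a 3x3 rotation matrix whose columns are the frame's x, y, z axes.
In Python, from rig import robot, eyes, job gives the robot as it stands.
- The arm moves only by the tool arm_command, never from a script. Its argument "rows" is a list of rows, each an object of numbers: "tx", "ty", "tz": the shift along the tool's x, y, z in mm; "rx", "ry", "rz": the turn, a rotation vector about the tool's x, y, z in rad. A call has 1 to 8 rows; each row is the pose to reach, as a shift and turn from the pose commanded when the call began, along the tool's axes at that moment; what a row does not reach only later rows make up. A row lasts 1/12 s, in which the tool goes at most 41.7 mm and 7.16 degrees, less where a joint would pass 70% of its speed; a pose out of reach is approached as far as the arm can. A call with a gripper value outside its range is refused whole. "grip" is the opening, from 0 (shut) to 1 (fully open), set as the call begins (left out, the last holds). The fingers move at their own pace and stop on an object; "squeeze" is the grip in N (left out, the last holds). Time passes only in rows, so rows that repeat a pose let the fingers close. It gives the time, the measured TCP pose, the force, the opening and the grip force at its end, in the units of the state.
- robot.get_state(): the state, without advancing time (a new reading comes with each control period).
- eyes.capture(name): name is "scene" or "side" or "wrist"; returns a dict with "pixels" (384x512x3 uint8, red, green, blue), "vertical_fov" (degrees; the focal length in pixels is half the picture's height over the tangent of half this angle, whatever the lens; pixels are square), "cx", "cy" (the principal point, pixels), "position" and "rotation" of the camera in the world. Camera axes: x right, y up, looking along -z (the intrinsics and any distortion apply to the point x, -y, -z); pixel columns grow to the right and rows downward; lengths in mm; the calibration is good to about 2 mm. The wrist camera is an equidistant fisheye: a pixel r from the principal point sees the ray r / f radians off the axis. A picture is of the moment at which its call begins. There is no depth.
- job.finish_job(): hands the job in; it is judged then, once.
The state is a dict: "time": time; "joint_pos": joint angles; "joint_vel": joint speeds; "joint_torque": joint torques, N m; "eef_pos": TCP position; "tool_rot": TCP orientation; "ft_force": force on the tool from outside, world axes, zero at the start; "torque": the same for the moment, N m; "grip_width": finger opening in mm; "gripper_force": force on a finger pad.
Only numpy, scipy, OpenCV 4.12 (cv2) and the standard library are available. Lean on these libraries where they do the work, as an engineer would, in place of code of your own. Each camera call takes 0.05 s, during which the arm holds its last target. There are 200 camera calls.

## Task

The eyelet press has run empty, so open the taller of the two metal stock canisters: squeeze the two ribbed tabs of its cap together and, keeping them squeezed, turn the cap anticlockwise (seen from above) until it comes to its stop at the open mark, then let go. Leave the squat canister locked.

Things in the scene. Friction and masses are not known exactly. Their poses are not given: they have to be found in the camera images.
- tall_canister: The taller of two metal stock canisters screwed to the bench: 76 mm across, foot 92 mm, shoulder 110 mm above the origin (centre of the underside, z up). A black cap turns on its axis: hub 35 mm across, top at 144 mm, pointer, and two upright ribbed tabs, which at cap joint 0 are on the body's +y and -y sides, pointer at +x. They turn with the cap.
- tall_tabs (a point): Point on the cap's axis midway between the tabs, 142 mm above the bench, turning with the cap: tabs at its +y and -y. Each is a plate 22 mm wide, 122 to 152 mm above the bench, flat outer face 31 mm from the axis (62 mm over both). Sprung: slides in 8 mm (46 mm over both); 2 N rising to 7 N each. Both must be in 4 mm or more to turn past the lugs under them; let go beyond 0.65 rad they spring out.
- tall_cap (a joint): Turn of the tall canister's cap, rad: 0 locked (pointer at the round mark), growing anticlockwise seen from above, 1.05 at the stop (pointer at the bar mark, open). Starts at 0 to 0.08; unsqueezed it turns only to about 0.1. Friction 0.05 N m; it stays where it is left.
- squat_cap (a joint): Turn of the cap of the other, squat canister, rad, counted in the same way; below about 0.1 it is locked. Same make and diameter, but its shoulder is only 55 mm and its tab tops 97 mm above the bench. It is to stay locked.
Things that resemble listed ones, but are neither listed nor needed, are in the scene too. Leave any blue look-alike of the tall_canister alone.

How it is judged:
By the outcome, as a careful person would: the job done as asked, in the order asked, and still so for the second after the job is handed in, with the robot touching nothing.
It also fails if it takes over 32 s, if anything falls off the work surface, if the arm or the gripper's body presses on something with over 40 N, if the wrist force passes 120 N, or if a joint passes its speed limit or range.

## Working session

There is one attempt and no reset: what is moved stays moved. The work goes in short steps, Python scripts to look and compute and a tool call to move; the robot and the scene stay as the last step left them, time stands still between calls to the robot, and variables do not carry over. Pictures are saved under pics/ and viewed, at most 10 in all, crops included, and the job is handed in when it is done.

Besides the shell and the picture viewer there is one more tool, called after "Emit:" as name(argument=value, ...) on one line, values as JSON. arm_command: Moves the arm, as the interface text tells. Its arguments: {"type":"object","properties":{"rows":{"type":"array"},"grip":{"type":"number"},"squeeze":{"type":"number"}},"required":["rows"]}

```bash
mkdir -p pics
cat > h.py <<'E'
import numpy as np, cv2
from rig import robot, eyes, job
def snap(n, f):
    c=eyes.capture(n); cv2.imwrite('pics/'+f, cv2.cvtColor(c['pixels'],cv2.COLOR_RGB2BGR))
    np.save('pics/'+f+'.npy', {k:v for k,v in c.items()}, allow_pickle=True); return c
def load(f): return np.load('pics/'+f+'.npy',allow_pickle=True).item()
def ray(c,u,v):
    f=384/2/np.tan(np.radians(c['vertical_fov'])/2)
    d=np.array([(u-c['cx'])/f,-(v-c['cy'])/f,-1.])
    if c.get('fish'):
        x,y=u-c['cx'],v-c['cy'];r=np.hypot(x,y);t=r/f
        d=np.array([x/r*np.sin(t),-y/r*np.sin(t),-np.cos(t)])
    return np.array(c['position']),np.array(c['rotation'])@d
def onz(c,u,v,z):
    p,d=ray(c,u,v); return p+d*(z-p[2])/d[2]
def proj(c,P):
    f=384/2/np.tan(np.radians(c['vertical_fov'])/2)
    q=np.array(c['rotation']).T@(np.array(P)-np.array(c['position']))
    x,y,z=q[0],-q[1],-q[2]
    if c.get('fish'):
        r=np.hypot(x,y);t=np.arctan2(r,z);return c['cx']+f*t*x/r,c['cy']+f*t*y/r
    return c['cx']+f*x/z,c['cy']+f*y/z
E
python3 - <<'E'
from h import *
ims=[]
for n in ['scene','side','wrist']:
    c=snap(n,n+'0.png'); print(n,{k:(np.round(v,3).tolist() if not isinstance(v,str) else v) for k,v in c.items() if k!='pixels'})
s=robot.get_state();print(s['time'],s['eef_pos'],s['tool_rot'],s['ft_force'])
E
```

```text
scene {'vertical_fov': 43.793, 'cx': 253.175, 'cy': 190.557, 'position': [200.276, -324.356, 775.293], 'rotation': [[0.845, 0.413, -0.341], [-0.535, 0.665, -0.521], [0.011, 0.622, 0.783]]}
side {'vertical_fov': 51.48, 'cx': 259.001, 'cy': 193.612, 'position': [484.929, -632.666, 513.344], 'rotation': [[0.999, -0.027, 0.024], [0.034, 0.466, -0.884], [0.013, 0.885, 0.466]]}
wrist {'vertical_fov': 65.706, 'cx': 250.89, 'cy': 192.628, 'position': [131.37, 590.207, 373.125], 'rotation': [[0.334, -0.9, -0.279], [0.942, 0.319, 0.1], [-0.001, -0.296, 0.955]]}
0.15 [200.38019312 565.09289786 230.63245567] [[-9.42494203e-01  3.34222201e-01 -4.45012865e-04]
 [ 3.34222497e-01  9.42493426e-01 -1.21016659e-03]
 [ 1.49571585e-05 -1.28930831e-03 -9.99999169e-01]] [0.15296039 0.22249742 0.67243342]
```

View pics/scene0.png

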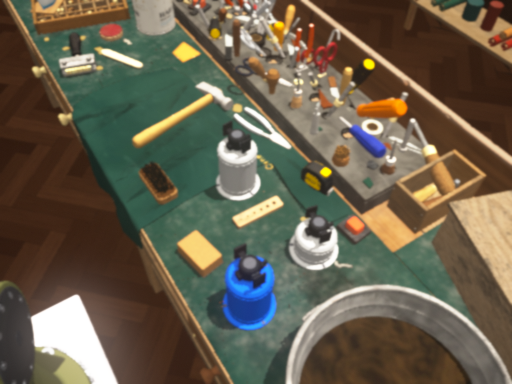

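View pics/side0.png

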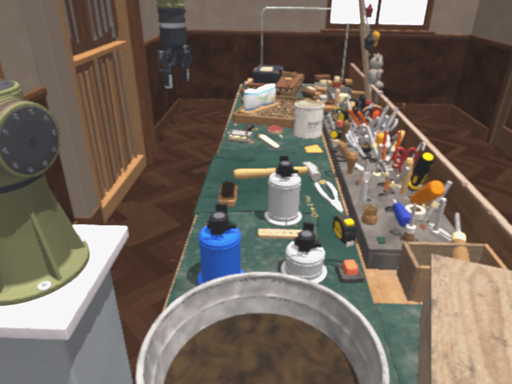

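In the scene picture the candidates are the grey tall canister (238,165), the blue look-alike (249,290) and the squat grey one (315,240). The tall grey metal one fits the description: it is bare metal and has the high shoulder. I'll confirm that in an enlarged crop.

Run:
```python
from h import *
a=load('scene0.png')['pixels'][115:210,190:290]; b=load('side0.png')['pixels'][145:240,235:335]
m=np.hstack([cv2.resize(x,(400,380),interpolation=cv2.INTER_CUBIC) for x in (a,b)])
cv2.imwrite('pics/crop1.png',m[:,:,::-1])
for n,uv in (('scene',(239,187)),('side',(284,214))):
    c=load(n+'0.png'); print(n,onz(c,*uv,3))
```

```text
scene [516.74084477 213.20491216   3.        ]
side [524.91202877 229.38904563   3.        ]
```

View pics/crop1.png

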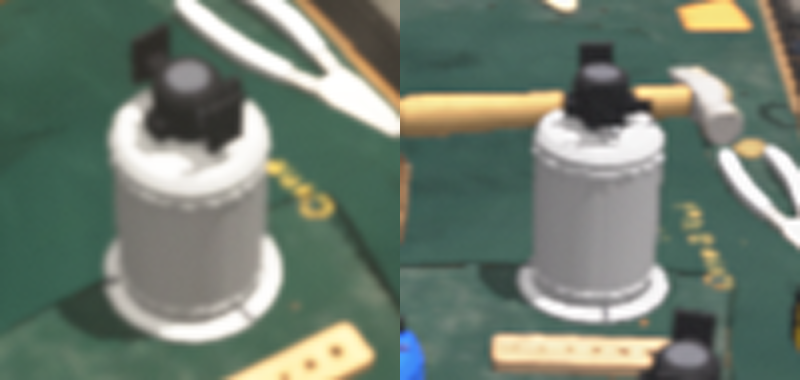

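The crop confirms it: a tall grey canister, with hub top at about (237,134) in scene and (285,164) in side. Its tabs run roughly along world y and its pointer is near +x.

Run:
```python
from h import *
from scipy.optimize import least_squares
S,D=load('scene0.png'),load('side0.png')
s=lambda u,v:(190+u/4,115+v/4); d=lambda u,v:(235+(u-400)/4,145+v/4)
print(onz(S,*s(187,77),144),onz(D,*d(600,75),144))
p1,d1=ray(S,*s(187,77));p2,d2=ray(D,*d(600,75))
t=np.linalg.lstsq(np.c_[d1,-d2],p2-p1,rcond=None)[0];print(p1+t[0]*d1,p2+t[1]*d2)
# tab corners at top z=152: scene far tab top mid, near tab top mid
for uv in [(150,35),(232,82)]: print('scene tab',onz(S,*s(*uv),152))
for uv in [(596,47),(608,93)]: print('side tab',onz(D,*d(*uv),152))
print(robot.get_state()['joint_pos'])
```

```text
[521.03619159 225.14205378 144.        ] [521.07574784 220.23259235 144.        ]
[522.17966081 227.10094534 141.74951957] [521.35689406 226.86635579 141.12727734]
scene tab [516.58141075 251.03368751 152.        ]
scene tab [532.85463148 204.56259147 152.        ]
side tab [518.90424946 243.14594042 152.        ]
side tab [524.14277147 177.00179944 152.        ]
[ 7.04751777e+01  1.79945835e+01 -2.74149894e+00  6.93377895e+01
  8.57552580e-04  9.00004420e+01]
```

Emit:
arm_command(rows=[{"tx": -15, "ty": -8}, {"tx": -45, "ty": -23}, {"tx": -75, "ty": -38}, {"tx": -105, "ty": -54}, {"tx": -135, "ty": -69}, {"tx": -165, "ty": -85}, {"tx": -195, "ty": -100}, {"tx": -225, "ty": -115}], grip=1)

```text
invalid input at $.rows[0]: expected keys tx, ty, tz, rx, ry, rz
```

Emit:
arm_command(rows=[{"tx": -30, "ty": -15, "rz": -0.08}, {"tx": -60, "ty": -31, "rz": -0.16}, {"tx": -90, "ty": -46, "rz": -0.25}, {"tx": -120, "ty": -62, "rz": -0.34}, {"tx": -150, "ty": -77, "rz": -0.43}, {"tx": -178, "ty": -91, "rz": -0.52}, {"tx": -191, "ty": -98, "rz": -0.61}, {"tx": -191, "ty": -98, "rz": -0.61}])

```text
invalid input at $.rows[0]: expected keys tx, ty, tz, rx, ry, rz
```

Run:
```python
from h import *
s=robot.get_state();print(s['time'],s['eef_pos'],s['tool_rot'],s['ft_force'],s['grip_width'],s['joint_pos'])
c=snap('wrist','w1.png'); c['fish']=1
u,v=proj(c,[521,225,144]);print(u,v)
u,v=int(u),int(v); u0,v0=max(0,u-100),max(0,v-75)
cv2.imwrite('pics/w1c.png',cv2.resize(c['pixels'][v0:v0+150,u0:u0+200,::-1],None,fx=4,fy=4,interpolation=cv2.INTER_CUBIC)); print(u0,v0)
```

```text
0.15 [200.38019312 565.09289786 230.63245567] [[-9.42494203e-01  3.34222201e-01 -4.45012865e-04]
 [ 3.34222497e-01  9.42493426e-01 -1.21016659e-03]
 [ 1.49571585e-05 -1.28930831e-03 -9.99999169e-01]] [0.15296039 0.22249742 0.67243342] 85.2413372554973 [ 7.04751777e+01  1.79945835e+01 -2.74149894e+00  6.93377895e+01
  8.57552580e-04  9.00004420e+01]
125.50072443510741 426.85404823454235
25 351
```

View pics/w1c.png

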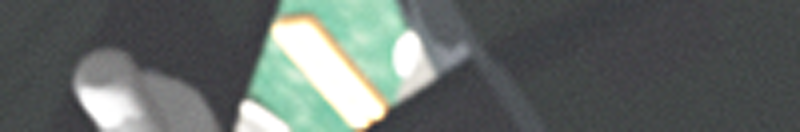

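The rows need all six keys, so both calls were refused and nothing moved. The crop shows only the bench and the far items.

Emit:
arm_command(rows=[{"tx": -15, "ty": -8, "tz": 0, "rx": 0, "ry": 0, "rz": 0}, {"tx": -45, "ty": -23, "tz": 0, "rx": 0, "ry": 0, "rz": 0}, {"tx": -75, "ty": -38, "tz": 0, "rx": 0, "ry": 0, "rz": 0}, {"tx": -105, "ty": -54, "tz": 0, "rx": 0, "ry": 0, "rz": 0}, {"tx": -135, "ty": -69, "tz": 0, "rx": 0, "ry": 0, "rz": 0}, {"tx": -165, "ty": -85, "tz": 0, "rx": 0, "ry": 0, "rz": 0}, {"tx": -195, "ty": -100, "tz": 0, "rx": 0, "ry": 0, "rz": 0}, {"tx": -225, "ty": -115, "tz": 0, "rx": 0, "ry": 0, "rz": 0}], grip=1)

```text
time: 0.87
eef_pos: [374.9, 380.5, 231.3]
tool_rot: [[-0.943, 0.334, -0.0], [0.334, 0.943, -0.0], [-0.0, -0.0, -1.0]]
ft_force: [0.2, -0.1, 0.0]
grip_width: 85.6
gripper_force: 0.0
```

Emit:
arm_command(rows=[{"tx": -30, "ty": -15, "tz": 0, "rx": 0, "ry": 0, "rz": -0.08}, {"tx": -60, "ty": -31, "tz": 0, "rx": 0, "ry": 0, "rz": -0.16}, {"tx": -90, "ty": -46, "tz": 0, "rx": 0, "ry": 0, "rz": -0.25}, {"tx": -120, "ty": -62, "tz": 0, "rx": 0, "ry": 0, "rz": -0.34}, {"tx": -150, "ty": -77, "tz": 0, "rx": 0, "ry": 0, "rz": -0.43}, {"tx": -178, "ty": -91, "tz": 0, "rx": 0, "ry": 0, "rz": -0.52}, {"tx": -191, "ty": -98, "tz": 0, "rx": 0, "ry": 0, "rz": -0.61}, {"tx": -191, "ty": -98, "tz": 0, "rx": 0, "ry": 0, "rz": -0.61}])

```text
time: 1.53
eef_pos: [523.4, 223.1, 230.9]
tool_rot: [[-0.964, -0.265, 0.0], [-0.265, 0.964, -0.001], [-0.0, -0.001, -1.0]]
ft_force: [0.1, 0.5, -0.5]
grip_width: 85.5
gripper_force: 0.0
```

Run:
```python
from h import *
s=robot.get_state();print(s['time'],s['eef_pos'],s['tool_rot'],s['ft_force'],s['grip_width'],s['joint_pos'])
c=snap('wrist','w2.png'); c['fish']=1
u,v=proj(c,[521,225,144]);print(u,v)
u,v=int(u),int(v); u0,v0=max(0,u-100),max(0,v-75)
cv2.imwrite('pics/w2c.png',cv2.resize(c['pixels'][v0:v0+150,u0:u0+200,::-1],None,fx=4,fy=4,interpolation=cv2.INTER_CUBIC)); print(u0,v0)
```

```text
1.5333 [523.36406056 223.12179312 230.93819476] [[-9.64255880e-01 -2.64972540e-01  3.88791411e-04]
 [-2.64972798e-01  9.64255414e-01 -9.55487230e-04]
 [-1.21716345e-04 -1.02435333e-03 -9.99999468e-01]] [ 0.11030984  0.49086687 -0.4729622 ] 85.53237209149033 [ 2.31240051e+01  1.46144983e+01 -7.21067276e+00  6.81758423e+01
 -5.90953173e-02  7.75867268e+00]
255.07258117411862 193.2673427970967
155 118
```

View pics/w2c.png

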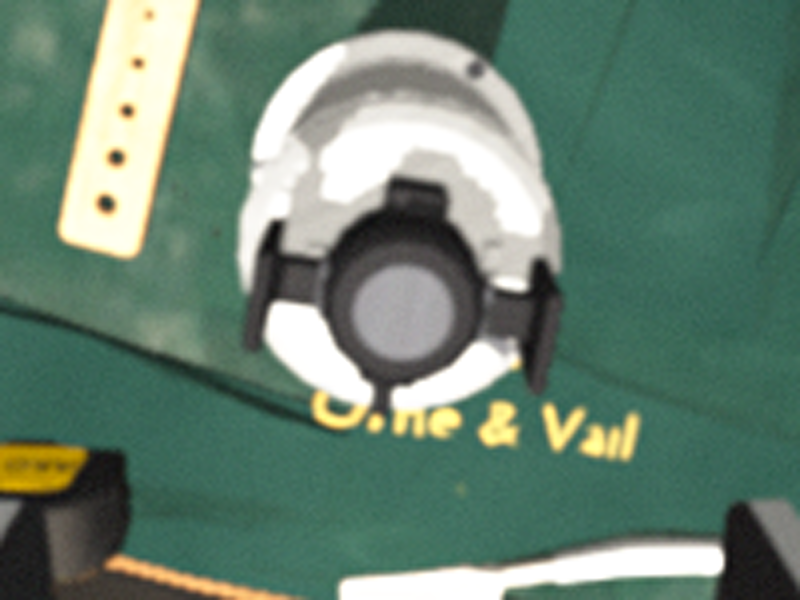

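Cap seen from above: hub top at crop (403,311), left tab outer top edge about (258,240)-(247,345), right one about (560,285)-(543,390). The tabs are tilted a little from the gripper's closing line.

Run:
```python
from h import *
c=load('w2.png');c['fish']=1
q=lambda u,v,z:onz(c,155+u/4,118+v/4,z)[:2]
print('hub',q(403,311,144))
L1,L2,R1,R2=q(262,250,152),q(247,345,152),q(560,290,152),q(543,390,152)
ang=lambda d:np.degrees(np.arctan2(d[1],d[0]))
print(L1,L2,R1,R2,'mid',(L1+L2+R1+R2)/4,'sep',(R1+R2-L1-L2)/2,ang(R1+R2-L1-L2),ang(L2-L1)+90,ang(R2-R1)+90)
for p in ([523.4,223.1,212],): print(proj(c,p))
g=cv2.cvtColor(c['pixels'],cv2.COLOR_RGB2GRAY)[118+50:118+105,155+55:155+150]
m=(g<62).astype(np.uint8)*255
cv2.imwrite('pics/w2d.png',np.hstack([cv2.resize(x,None,fx=4,fy=5,interpolation=cv2.INTER_NEAREST) for x in (np.clip(g.astype(int)*2,0,255).astype(np.uint8),m)]))
```

```text
hub [522.88623609 226.09743484]
[515.743292   195.67601778] [535.48317787 197.37619227] [508.11770893 253.82720831] [529.06295777 257.02185954] mid [522.10178414 225.97531947] sep [-7.02290158 58.8984289 ] 96.79970184124787 94.9226735241828 98.67214019942114
(np.float64(252.2916341246984), np.float64(230.25855922420595))
```

View pics/w2d.png

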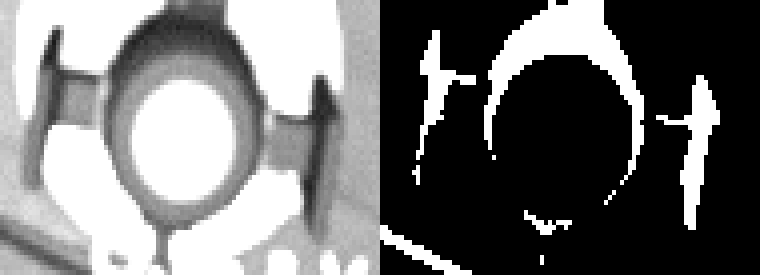

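Emit:
arm_command(rows=[{"tx": 0, "ty": 2, "tz": 10, "rx": 0, "ry": 0, "rz": 0.07}, {"tx": 0, "ty": 3, "tz": 25, "rx": 0, "ry": 0, "rz": 0.147}, {"tx": 0, "ty": 3, "tz": 45, "rx": 0, "ry": 0, "rz": 0.147}, {"tx": 0, "ty": 3, "tz": 65, "rx": 0, "ry": 0, "rz": 0.147}, {"tx": 0, "ty": 3, "tz": 85, "rx": 0, "ry": 0, "rz": 0.147}, {"tx": 0, "ty": 3, "tz": 100, "rx": 0, "ry": 0, "rz": 0.147}, {"tx": 0, "ty": 3, "tz": 109, "rx": 0, "ry": 0, "rz": 0.147}, {"tx": 0, "ty": 3, "tz": 111, "rx": 0, "ry": 0, "rz": 0.147}])

```text
time: 2.25
eef_pos: [518.8, 228.9, 118.6]
tool_rot: [[-0.993, -0.122, -0.003], [-0.122, 0.993, -0.001], [0.003, -0.001, -1.0]]
ft_force: [0.6, -0.3, 1.2]
grip_width: 85.5
gripper_force: 0.0
```

Run:
```python
from h import *
s=robot.get_state();print(s['time'],s['eef_pos'],s['ft_force'])
c=snap('wrist','w3.png');c['fish']=1
print(proj(c,[522.5,226,144]))
cv2.imwrite('pics/w3c.png',cv2.resize(c['pixels'][130:330,120:390,::-1],None,fx=2.9,fy=2.9,interpolation=cv2.INTER_CUBIC))
```

```text
2.25 [518.75757072 228.87351865 118.56504762] [ 0.55236496 -0.29482573  1.19515158]
(np.float64(244.8597553142885), np.float64(275.6638499339618))
```

View pics/w3c.png

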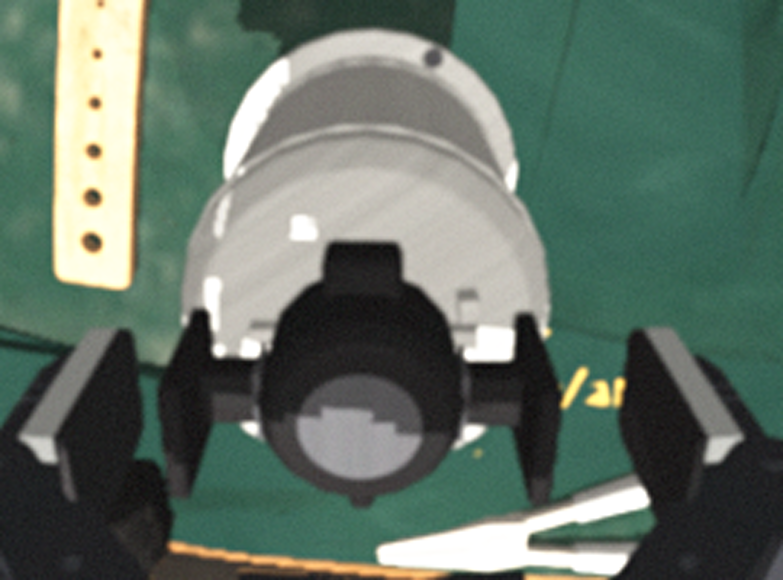

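In the close view the hub is at crop (360,425), within 1 px of where I predicted it. The gap to the right pad is wider (about 75 px against 35 px), so I'll shift 3 mm towards -y and let the arm settle.

Emit:
arm_command(rows=[{"tx": -2, "ty": -3, "tz": 0, "rx": 0, "ry": 0, "rz": 0}, {"tx": -2, "ty": -3, "tz": 0, "rx": 0, "ry": 0, "rz": 0}, {"tx": -2, "ty": -3, "tz": 0, "rx": 0, "ry": 0, "rz": 0}, {"tx": -2, "ty": -3, "tz": 0, "rx": 0, "ry": 0, "rz": 0}, {"tx": -2, "ty": -3, "tz": 0, "rx": 0, "ry": 0, "rz": 0}])

```text
time: 2.72
eef_pos: [523.4, 226.0, 120.9]
tool_rot: [[-0.993, -0.122, 0.001], [-0.122, 0.993, 0.0], [-0.001, 0.0, -1.0]]
ft_force: [-0.5, -0.1, 0.6]
grip_width: 85.4
gripper_force: 0.0
```

Emit:
arm_command(rows=[{"tx": 0, "ty": 0, "tz": 0, "rx": 0, "ry": 0, "rz": 0}, {"tx": 0, "ty": 0, "tz": 0, "rx": 0, "ry": 0, "rz": 0}, {"tx": 0, "ty": 0, "tz": 0, "rx": 0, "ry": 0, "rz": 0}, {"tx": 0, "ty": 0, "tz": 0, "rx": 0, "ry": 0, "rz": 0}, {"tx": 0, "ty": 0, "tz": 0, "rx": 0, "ry": 0, "rz": 0}, {"tx": 0, "ty": 0, "tz": 0, "rx": 0, "ry": 0, "rz": 0}, {"tx": 0, "ty": 0, "tz": 0, "rx": 0, "ry": 0, "rz": 0}, {"tx": 0, "ty": 0, "tz": 0, "rx": 0, "ry": 0, "rz": 0}], grip=0, squeeze=30)

```text
time: 3.38
eef_pos: [523.5, 226.1, 121.6]
tool_rot: [[-0.993, -0.122, 0.001], [-0.122, 0.993, 0.001], [-0.001, 0.0, -1.0]]
ft_force: [-2.0, -0.4, 8.2]
grip_width: 44.3
gripper_force: 30.1
```

Emit:
arm_command(rows=[{"tx": 0, "ty": 0, "tz": 0, "rx": 0, "ry": 0, "rz": -0.06}, {"tx": 0, "ty": 0, "tz": 0, "rx": 0, "ry": 0, "rz": -0.14}, {"tx": 0, "ty": 0, "tz": 0, "rx": 0, "ry": 0, "rz": -0.22}, {"tx": 0, "ty": 0, "tz": 0, "rx": 0, "ry": 0, "rz": -0.3}, {"tx": 0, "ty": 0, "tz": 0, "rx": 0, "ry": 0, "rz": -0.38}, {"tx": 0, "ty": 0, "tz": 0, "rx": 0, "ry": 0, "rz": -0.46}, {"tx": 0, "ty": 0, "tz": 0, "rx": 0, "ry": 0, "rz": -0.5}, {"tx": 0, "ty": 0, "tz": 0, "rx": 0, "ry": 0, "rz": -0.5}])

```text
time: 4.05
eef_pos: [523.0, 227.2, 121.6]
tool_rot: [[-0.811, -0.585, 0.0], [-0.585, 0.811, 0.003], [-0.002, 0.002, -1.0]]
ft_force: [-2.9, 2.6, 7.9]
grip_width: 44.4
gripper_force: 30.1
```

Run:
```python
from h import *
s=robot.get_state();print(s['time'],s['eef_pos'],s['ft_force'],s['torque'],s['grip_width'],np.degrees(np.arctan2(s['tool_rot'][1][1],s['tool_rot'][0][1])))
```

```text
4.05 [523.02612036 227.16262363 121.62215792] [-2.86822478  2.59885273  7.934421  ] [0.51288304 0.73862198 0.03867762] 44.391957355066296 125.7894928804401
```

Emit:
arm_command(rows=[{"tx": 0, "ty": 0, "tz": 0, "rx": 0, "ry": 0, "rz": -0.07}, {"tx": 0, "ty": 0, "tz": 0, "rx": 0, "ry": 0, "rz": -0.15}, {"tx": 0, "ty": 0, "tz": 0, "rx": 0, "ry": 0, "rz": -0.23}, {"tx": 0, "ty": 0, "tz": 0, "rx": 0, "ry": 0, "rz": -0.31}, {"tx": 0, "ty": 0, "tz": 0, "rx": 0, "ry": 0, "rz": -0.38}, {"tx": 0, "ty": 0, "tz": 0, "rx": 0, "ry": 0, "rz": -0.43}, {"tx": 0, "ty": 0, "tz": 0, "rx": 0, "ry": 0, "rz": -0.45}, {"tx": 0, "ty": 0, "tz": 0, "rx": 0, "ry": 0, "rz": -0.45}])

```text
time: 4.72
eef_pos: [522.3, 227.8, 121.6]
tool_rot: [[-0.476, -0.879, -0.001], [-0.879, 0.476, 0.004], [-0.003, 0.003, -1.0]]
ft_force: [-5.7, 3.9, 10.1]
grip_width: 44.0
gripper_force: 30.4
```

```bash
cat > st.py <<'E'
from h import *
s=robot.get_state();print(s['time'],s['eef_pos'],s['ft_force'],s['torque'],s['grip_width'],np.degrees(np.arctan2(s['tool_rot'][1][1],s['tool_rot'][0][1])))
E
python3 st.py
```

```text
4.7167 [522.25224761 227.82189047 121.62057769] [-5.73629196  3.92745169 10.11162226] [0.95824061 1.26686483 0.00708635] 44.001179401465386 151.54866370046105
```

Emit:
arm_command(rows=[{"tx": 0, "ty": 0, "tz": 0, "rx": 0, "ry": 0, "rz": -0.03}, {"tx": 0, "ty": 0, "tz": 0, "rx": 0, "ry": 0, "rz": -0.06}, {"tx": 0, "ty": 0, "tz": 0, "rx": 0, "ry": 0, "rz": -0.08}, {"tx": 0, "ty": 0, "tz": 0, "rx": 0, "ry": 0, "rz": -0.1}, {"tx": 0, "ty": 0, "tz": 0, "rx": 0, "ry": 0, "rz": -0.1}])

```text
time: 5.13
eef_pos: [522.0, 227.9, 121.6]
tool_rot: [[-0.388, -0.922, -0.001], [-0.922, 0.388, 0.005], [-0.004, 0.003, -1.0]]
ft_force: [-7.4, 5.3, 9.7]
grip_width: 44.2
gripper_force: 31.0
```

```bash
python3 st.py
```

```text
5.1333 [522.03745913 227.93426832 121.60328767] [-7.4038397   5.3330573   9.72051497] [ 1.09703946  1.46787687 -0.74608248] 44.2131418602757 157.18399839887755
```

The moment jumped to 0.75 N m at about 1.05 rad, so the cap is at its stop. I'll press slightly further, look once, then release.

Emit:
arm_command(rows=[{"tx": 0, "ty": 0, "tz": 0, "rx": 0, "ry": 0, "rz": -0.02}, {"tx": 0, "ty": 0, "tz": 0, "rx": 0, "ry": 0, "rz": -0.03}, {"tx": 0, "ty": 0, "tz": 0, "rx": 0, "ry": 0, "rz": -0.03}])

```text
time: 5.38
eef_pos: [522.0, 227.9, 121.6]
tool_rot: [[-0.362, -0.932, -0.002], [-0.932, 0.362, 0.005], [-0.004, 0.003, -1.0]]
ft_force: [-6.6, 5.8, 10.9]
grip_width: 44.4
gripper_force: 33.3
```

```bash
python3 st.py
```

```text
5.3833 [521.98789004 227.89995513 121.601267  ] [-6.62486332  5.78240401 10.9408127 ] [ 1.15491157  1.53268937 -1.44527276] 44.409620062138735 158.78858030431388
```

Emit:
arm_command(rows=[{"tx": 0, "ty": 0, "tz": 0, "rx": 0, "ry": 0, "rz": 0.03}, {"tx": 0, "ty": 0, "tz": 0, "rx": 0, "ry": 0, "rz": 0.03}])

```text
time: 5.55
eef_pos: [522.0, 227.9, 121.6]
tool_rot: [[-0.39, -0.921, -0.001], [-0.921, 0.39, 0.005], [-0.004, 0.003, -1.0]]
ft_force: [-5.9, 4.8, 11.0]
grip_width: 44.6
gripper_force: 30.9
```

Emit:
arm_command(rows=[{"tx": 0, "ty": 0, "tz": 0, "rx": 0, "ry": 0, "rz": 0}, {"tx": 0, "ty": 0, "tz": 0, "rx": 0, "ry": 0, "rz": 0}, {"tx": 0, "ty": 0, "tz": 0, "rx": 0, "ry": 0, "rz": 0}, {"tx": 0, "ty": 0, "tz": 0, "rx": 0, "ry": 0, "rz": 0}, {"tx": 0, "ty": 0, "tz": 0, "rx": 0, "ry": 0, "rz": 0}, {"tx": 0, "ty": 0, "tz": 0, "rx": 0, "ry": 0, "rz": 0}, {"tx": 0, "ty": 0, "tz": 0, "rx": 0, "ry": 0, "rz": 0}, {"tx": 0, "ty": 0, "tz": 0, "rx": 0, "ry": 0, "rz": 0}], grip=1)

```text
time: 6.22
eef_pos: [523.1, 225.7, 120.3]
tool_rot: [[-0.388, -0.922, 0.0], [-0.922, 0.388, -0.0], [0.0, -0.0, -1.0]]
ft_force: [0.3, 0.1, 0.8]
grip_width: 85.2
gripper_force: 0.0
```

Emit:
arm_command(rows=[{"tx": 0, "ty": 0, "tz": -8, "rx": 0, "ry": 0, "rz": 0}, {"tx": 0, "ty": 0, "tz": -22, "rx": 0, "ry": 0, "rz": 0}, {"tx": 0, "ty": 0, "tz": -40, "rx": 0, "ry": 0, "rz": 0}, {"tx": 0, "ty": 0, "tz": -60, "rx": 0, "ry": 0, "rz": 0}, {"tx": 0, "ty": 0, "tz": -80, "rx": 0, "ry": 0, "rz": 0}, {"tx": 0, "ty": 0, "tz": -95, "rx": 0, "ry": 0, "rz": 0}, {"tx": 0, "ty": 0, "tz": -100, "rx": 0, "ry": 0, "rz": 0}, {"tx": 0, "ty": 0, "tz": -100, "rx": 0, "ry": 0, "rz": 0}])

```text
time: 6.88
eef_pos: [524.0, 226.3, 222.2]
tool_rot: [[-0.388, -0.922, 0.003], [-0.922, 0.388, 0.001], [-0.002, -0.002, -1.0]]
ft_force: [-0.9, 0.5, -0.4]
grip_width: 85.3
gripper_force: 0.0
```

```bash
python3 - <<'E'
from h import *
c=snap('wrist','w4.png');c['fish']=1
u,v=proj(c,[522.5,226,144]);u0,v0=int(u)-100,int(v)-75;print(u0,v0,c['position'])
cv2.imwrite('pics/w4c.png',cv2.resize(c['pixels'][v0:v0+150,u0:u0+200,::-1],None,fx=4,fy=4,interpolation=cv2.INTER_CUBIC))
E
python3 st.py
```

```text
155 124 [496.37702519 156.20919496 364.64213197]
6.9333 [523.33175283 226.00460599 220.81177723] [-0.28468661 -0.11419747 -0.49691502] [ 0.03441403  0.01198692 -0.00554822] 85.00333056967978 157.16101290249577
```

View pics/w4c.png

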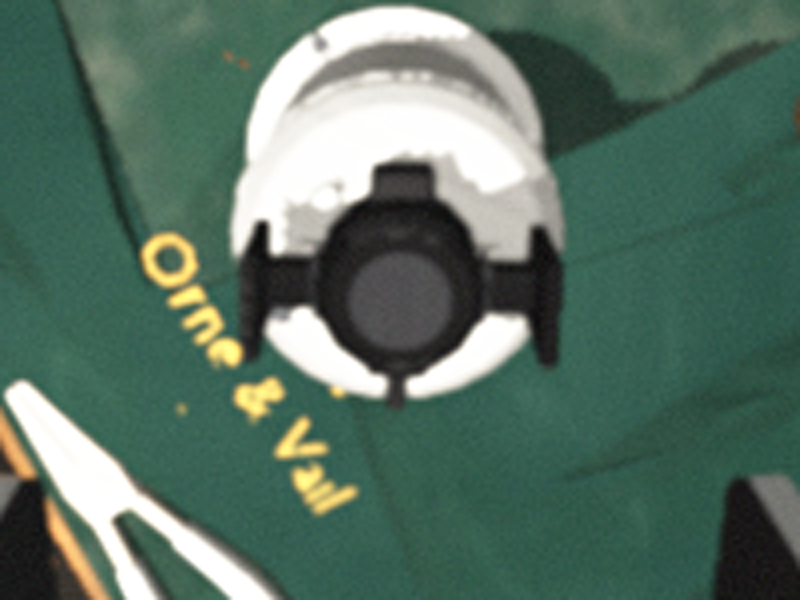

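The cap now lines up with the gripper, with tabs at crop (250,290) and (550,290). Tool yaw at the stop was 157°, against 97° at the start, so it turned 60°. Both tabs have sprung back out and the gripper is clear. I'm handing it in.

```bash
python3 -c "
from rig import job
print(job.finish_job())"
```

```text
the job is handed in; nothing more can be done
None
```

The tall canister's cap was squeezed, turned about 60° anticlockwise to its stop at the open mark and let go; I left the squat and blue canisters alone, and the job was handed in at about 7 s, with no verdict shown.

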